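# Fit the slicing plate into the mandoline

## Robot

A 6-joint arm with a two-finger parallel gripper is mounted at the origin on a cart in front of the work surface, level with it; the furniture and walls round the work are solid. World frame = base frame: x ahead of the robot, y to its left, z up, the work surface at z = 0. Lengths are in m, angles in rad, forces in N, time in s.
With the tool pointing down it reaches from about 0.375 to 0.9 m from the base axis. Payload 3.1 kg.
Tool frame: the origin (TCP) lies at the centre of the arm's flange, where the gripper is bolted on; the fingertips stand robot.tip_extent ahead of it and the grasp point (between the pads) lies 164 mm ahead of it (robot.tip_extent is the distance from the TCP to the fingertips, in m); z points along the fingers, y is the line along which they close (so a half turn about z gives the same grasp; the last joint's range is limited). The gripper opens to 87 mm and grips with 3 to 60 N. Pads are 19 mm wide; open, the fingers measure 117 mm over their backs; the gripper's body (75 mm by 190 mm) begins 51 mm behind the grasp point.
Start: joints at [-1.433, 0.527, 1.433, -0, 1.181, -0.178], TCP at [0.194, -0.594, 0.405] pointing down, gripper open.
Joint ranges: [-3.08, 3.08], [-0.75, 2.2], [0.22, 2.44], [-1.43, 4.57], [0, 2.65], [-2.85, 2.85]. Speed limits (rad/s): [2.79, 2.79, 3.14, 3.14, 3.14, 3.14].

## Interface

Orientations are given as a unit quaternion [x, y, z, w].
In Python, from rig import get_obs, camera, hand_in, cut_out, robot gives the robot as it stands.
- The arm moves only by the tool step_arm, never from a script. Its argument "rows" is a list of rows, each a list of 6 numbers: the shift along the world's x, y, z in m, then the turn, a rotation vector about the world's x, y, z in degrees. A call has 1 to 12 rows; each row shifts and turns the commanded pose from where the row before left it; what a row does not reach is not made up. A row lasts 1/8 s, in which the tool goes at most 62.5 mm and 10.7 degrees, less where a joint would pass 70% of its speed; a pose out of reach is approached as far as the arm can. A call is refused whole if a number of a shift passes 0.0625 or a number of a turn 10.7, either way. A call with a gripper value outside its range is refused whole. "jaw" is the finger opening in m, from 0 to 0.087, set as the call begins (left out, the last holds). The fingers move at their own pace and stop on an object; "squeeze" is the grip in N (left out, the last holds). Time passes only in rows, so rows that do not move let the fingers close. It gives the time, the measured TCP pose, the force, the opening and the grip force at its end, in the units of the state.
- get_obs(): the state, without advancing time (a new reading comes with each control period).
- camera(name): name is "scene" or "top" or "wrist"; returns a dict with "pixels" (420x560x3 uint8, blue, green, red), "depth" (420x560 float32, m along the optical axis (not along the pixel's ray), 0 where there is no reading), "fov_y" (degrees; the focal length in pixels is half the picture's height over the tangent of half this angle, whatever the lens; pixels are square), "cx", "cy" (the principal point, pixels), "extrinsics" (4x4, takes a point from camera to world coordinates); the wrist camera has in their place "mount" (4x4, takes a point from camera to tool coordinates, whose origin is the TCP and whose axes are the flange's). Camera axes: x right, y up, looking along -z (the intrinsics and any distortion apply to the point x, -y, -z); pixel columns grow to the right and rows downward; lengths in m; the calibration is good to about 2 mm. The wrist camera is an equidistant fisheye: a pixel r from the principal point sees the ray r / f radians off the axis. A picture is of the moment at which its call begins: read the wrist's pose just before it.
- hand_in(): hands the job in; it is judged then, once.
Trained networks look in the newest picture that a camera, given by its name, has taken for a name from the list of things; names that differ only in an ending like _2 or _b are one class to them, and where a whole thing is asked for, a point or a joint stands for the part that bears it (a point fixed in the world has none). Each returns a list of dicts, best first, with "confidence" (0 to 1); they miss things now and then, are a little off and sometimes report something else, mostly with a low value. They report only what shows in the picture. A call takes as long as a camera call.
- cut_out(label, camera): "region" (420x560 bool, what is visible of it) and "extent" ([centre column, centre row, width, height] in pixels, round what is visible of it).
The state is a dict: "time": time; "q": joint angles; "joint_velocities": joint speeds; "joint_torque": joint torques, N m; "position": TCP position; "tool_rot": TCP orientation; "ft_force": force on the tool from outside, world axes, zero at the start; "moment": the same for the moment, N m; "grip_width": finger opening in m; "grip_force": force on a finger pad.
Only numpy, scipy, OpenCV 4.12 (cv2) and the standard library are available. Lean on these libraries where they do the work, as an engineer would, in place of code of your own. Each camera call takes 0.05 s, during which the arm holds its last target. There are 200 camera calls.

## Task

Fit the orange slicing plate into the mandoline: feed it, blade end first and grip rib up, into the open lower end of the sloping track, slide it up under the two lips, and nudge it until the hole in its lower end drops over the steel pin and the plate lies flat on the bed. Let go of it and leave the mug, bowl and tin where they are.

Things in the scene. Friction and masses are not known exactly. Their poses are not given: they have to be found in the camera images.
- bed: White sloping bed of the mandoline slicer, fixed on steel legs. Origin: on the bed's surface at the foot of the steel pin, 55 mm above the worktop. x points up the slope (it rises 28 degrees, low end towards the robot), y across to the left, z square to the bed. The bed runs from x = -55 to 157 mm, 112 mm wide; a carrying handle sticks out to x = 182 mm. y = 0 is the track's middle.
- pin_top (a point): Top of the steel pin: 14 mm thick, domed, square to the bed and 9.6 mm out of it; axes as the bed's. The plate's hole has to drop over it.
- track_mouth (a point): Middle of the open lower end of the track, on the bed's surface, 50 mm down the slope from the pin; axes as the bed's. Grey rails 16 mm high stand at both sides, 89 mm apart inside from 25 mm below the pin upward; below that they flare out as a funnel. Overhead, a wall cabinet hangs 0.56 m above the worktop from about 0.56 m ahead of the robot on.
- track_end (a point): Middle of the face of the end stop (16 mm high) that closes the top of the track, on the bed's surface, 135 mm up the slope from the pin; axes as the bed's. A seated plate ends 5 mm short of it. Two grey lips overhang the track's sides over the last 40 mm before it, 20 mm wide each; their underside is 12 mm above the bed, their top 16 mm.
- plate: Loose orange slicing plate 150 (x) by 84 (y) by 6 mm thick, about 0.18 kg, lying flat, rib up. Origin: centre of its underside; x points to the blade end (nose), z out of the top. Black grip rib on its middle along x: 60 mm long, 14 mm thick across y, top 38 mm above the underside. It is grippy: let go in the track, even lying across the pin, it stays put.
- plate_hole (a point): Centre of the plate's round 20 mm through hole, at the underside, 55 mm from the plate's centre at the end away from the blade; axes as the plate's. As the plate is slid up the track its underside rides on the pin, tilted, until the hole comes over the pin.
- plate_nose (a point): Middle of the plate's front (blade end) edge, at the underside; axes as the plate's.
- mug: Bystander: white spotted mug, 82 mm wide, 114 mm with its handle, 91 mm high. Origin under its middle. It stands on one side of the mandoline and the plate lies on the other.
- bowl: Bystander: white bowl, 115 mm wide, 53 mm high, at the back right. Origin under its middle.
- tin: Bystander: low round tin, 86 mm wide, 40 mm high, at the back left. Origin under its middle.

How it is judged:
On the way:
1. the plate's nose is in the track, blade end first, between the rails and low on the bed, with the hole still short of the pin (x of plate_nose in the frame of bed above 0.03 m and x of plate_hole in the frame of bed below -0.008 m and z of plate_nose in the frame of bed between -0.003 and 0.014 m and y of plate_nose in the frame of bed between -0.008 and 0.008 m and angle between the z axis of plate and the z axis of bed, either way round below 0.35 rad), for 0.1 s.
At the end, for the whole second after the job is handed in: The plate lies flat on the mandoline's bed (underside within 2.5 mm at the hole, 3.5 mm at the nose, within 0.04 rad), nose up the slope under the lips, its hole down over the pin (centres within 6 mm), at rest and released (distance between plate_hole and bed below 0.006 m and z of plate_hole in the frame of bed below 0.0025 m and x of plate_nose in the frame of bed above 0.12 m and z of plate_nose in the frame of bed below 0.0035 m and angle between the z axis of plate and the z axis of bed, either way round below 0.04 rad and linear speed of plate below 0.01 m/s); the robot touches nothing.
It fails at once if the mug is moved more than 30 mm (distance of mug from where it was at the start of the episode above 0.03 m).
It fails at once if the bowl is moved more than 30 mm (distance of bowl from where it was at the start of the episode above 0.03 m).
It fails at once if the tin is moved more than 30 mm (distance of tin from where it was at the start of the episode above 0.03 m).
It also fails if it takes over 66 s, if anything falls off the work surface, if the arm or the gripper's body presses on something with over 40 N, if the wrist force passes 120 N, or if a joint passes its speed limit or range.

## Working session

There is one attempt and no reset: what is moved stays moved. The work goes in short steps, Python scripts to look and compute and a tool call to move; the robot and the scene stay as the last step left them, time stands still between calls to the robot, and variables do not carry over. Pictures are saved under pics/ and viewed, at most 10 in all, crops included, and the job is handed in when it is done.

Besides the shell and the picture viewer there is one more tool, called after "Request:" by a JSON object that holds its "op" and its "data". step_arm: Moves the arm, as the interface text tells. Its arguments: {"type":"object","properties":{"rows":{"type":"array"},"jaw":{"type":"number"},"squeeze":{"type":"number"}},"required":["rows"]}

```bash
mkdir -p pics
cat > h.py <<'E'
import numpy as np, cv2
from rig import *
from scipy.spatial.transform import Rotation as R
def cloud(c):
    d=c["depth"];h,w=d.shape;f=h/2/np.tan(np.radians(c["fov_y"])/2)
    u,v=np.meshgrid(np.arange(w),np.arange(h))
    P=np.stack([(u-c["cx"])/f*d,-(v-c["cy"])/f*d,-d],-1)
    E=np.array(c["extrinsics"]);W=P@E[:3,:3].T+E[:3,3];W[d<=0]=np.nan
    return W
E
python3 - <<'E'
from h import *
o=get_obs();print(o["time"],o["position"],o["tool_rot"],robot.tip_extent,o["ft_force"])
ims=[]
for n in("scene","top"):
    c=camera(n);ims.append(c["pixels"]);W=cloud(c);np.savez(f"{n}.npz",W=W,p=c["pixels"])
    for l in("plate","bed","mug","bowl","tin"):
        for r in cut_out(l,n)[:2]:
            Q=W[r["region"]];Q=Q[~np.isnan(Q[:,0])]
            if len(Q): print(n,l,round(r["confidence"],2),np.round(r["extent"]),len(Q),np.round(np.median(Q,0),3),np.round(np.percentile(Q,2,0),3),np.round(np.percentile(Q,98,0),3))
cv2.imwrite("pics/a.png",ims[0]);cv2.imwrite("pics/b.png",ims[1])
E
```

```text
0.0 [ 0.19410741 -0.59371747  0.40376193] [ 9.87555888e-01  1.57264594e-01  1.72710050e-05 -1.10236961e-03] 0.1822 [ 0.16544459 -0.70668613  0.34105602]
scene plate 0.65 [344. 201.  21.  19.] 250 [ 0.515 -0.26   0.007] [ 0.484 -0.299 -0.001] [ 0.552 -0.218  0.04 ]
scene bed 0.73 [282. 212.  72.  70.] 2450 [ 0.561 -0.004  0.081] [ 0.469 -0.063  0.028] [0.673 0.066 0.139]
scene mug 0.82 [230. 287.  33.  44.] 1193 [0.468 0.305 0.058] [0.432 0.237 0.008] [0.512 0.343 0.092]
scene mug 0.32 [282. 211.  68.  70.] 2353 [ 0.56  -0.002  0.081] [ 0.469 -0.057  0.03 ] [0.668 0.066 0.139]
scene bowl 0.91 [328. 178.  29.  27.] 664 [ 0.622 -0.304  0.033] [ 0.555 -0.346  0.006] [ 0.666 -0.231  0.055]
scene tin 0.94 [182. 284.  35.  28.] 879 [0.585 0.38  0.036] [0.552 0.336 0.   ] [0.641 0.415 0.042]
top plate 0.58 [383. 233.  46.  52.] 1340 [ 0.475 -0.281  0.006] [ 0.407 -0.338  0.001] [ 0.544 -0.227  0.039]
top bed 0.57 [286. 196.  54.  88.] 3044 [ 0.572 -0.004  0.086] [ 0.473 -0.061  0.003] [0.674 0.061 0.139]
top mug 0.89 [186. 226.  40.  31.] 868 [0.476 0.309 0.036] [0.434 0.237 0.003] [0.509 0.339 0.091]
top bowl 0.64 [387. 186.  43.  38.] 1290 [ 0.618 -0.294  0.02 ] [ 0.559 -0.34  -0.001] [ 0.666 -0.235  0.054]
top tin 0.61 [162. 193.  36.  29.] 760 [0.591 0.37  0.036] [0.554 0.331 0.001] [0.634 0.412 0.041]
```

View pics/a.png

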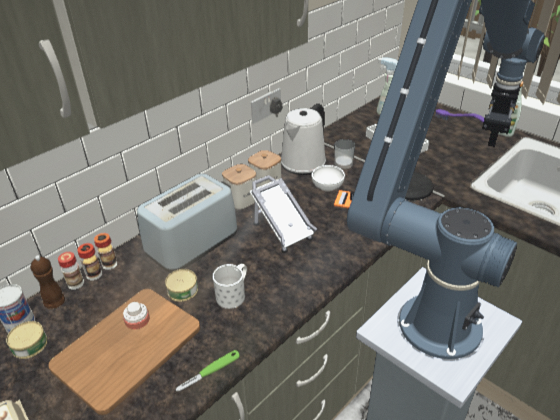

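View pics/b.png

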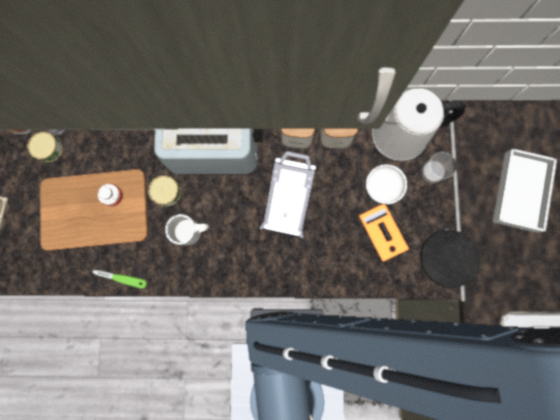

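The scene picture shows the bed at (285,215) and the plate at (344,200). In the top picture the plate is at (383,233), with its blade at (375,213) pointing away from the robot. The bed is at (288,197) and slightly yawed. Next I'll get rough poses from the clouds.

Run:
```python
from h import *
c=camera("top");W=cloud(c);p=c["pixels"].astype(int)
hsv=cv2.cvtColor(c["pixels"],cv2.COLOR_BGR2HSV)
m=(hsv[...,0]>8)&(hsv[...,0]<24)&(hsv[...,1]>180)&(hsv[...,2]>120)
box=np.zeros(m.shape,bool);box[195:270,350:420]=1
m&=box
print(m.sum())
Q=W[m];print("z",np.nanmedian(Q[:,2]))
# rectangle
q=Q[~np.isnan(Q[:,0])][:,:2].astype(np.float32)
print(cv2.minAreaRect(q))
B=W[box&(np.nan_to_num(W[...,2])>0.02)];B=B[B[:,2]<0.06];B=B[B[:,0]<0.545]
print("rib",len(B),np.median(B,0),cv2.minAreaRect(B[:,:2].astype(np.float32)))
r=cut_out("bed","top")[0]["region"]
S=W[r];S=S[~np.isnan(S[:,0])]
# ransac plane w/ slope ~28
best=0;rng=np.random.default_rng(0)
for i in range(400):
    a=S[rng.choice(len(S),3,0)];n=np.cross(a[1]-a[0],a[2]-a[0]);n/=np.linalg.norm(n)+1e-12;n*=np.sign(n[2])
    k=abs((S-a[0])@n)<.002
    if k.sum()>best:best=k.sum();K=k
I=S[K];c0=I.mean(0);n=np.linalg.svd(I-c0)[2][2];n*=np.sign(n[2])
print("bed n",n,"slope",np.degrees(np.arccos(n[2])),"yaw of upslope",np.degrees(np.arctan2(-n[1],-n[0])),len(I),c0,cv2.minAreaRect(I[:,:2].astype(np.float32)))
yaw=np.arctan2(-n[1],-n[0])
np.save("n.npy",np.r_[n,c0])
```

```text
0
z nan
((0.0, 0.0), (0.0, 0.0), 0.0)
rib 121 [ 0.47489754 -0.28294608  0.03663848] ((0.475167453289032, -0.28447383642196655), (0.05945780500769615, 0.015832506120204926), 27.13240623474121)
bed n [-0.46840015  0.09498303  0.878396  ] slope 28.550525322883445 yaw of upslope -11.463106102244117 1353 [ 0.56379307 -0.00138197  0.0793184 ] ((0.5729697942733765, -0.005748271942138672), (0.11506366729736328, 0.2066265344619751), 78.10881805419922)
  return np.nanmean(a, axis, out=out, keepdims=keepdims)
```

Request:
{"op": "step_arm", "data": {"rows": [[0.034,0.049,0,0,0,1],[0.034,0.049,0,0,0,1],[0.034,0.049,0,0,0,1],[0.034,0.049,0,0,0,1],[0.034,0.049,0,0,0,1],[0.034,0.049,0,0,0,1],[0.034,0.049,0,0,0,1],[0.034,0.049,0,0,0,2],[0,0,0,0,0,0]]}}

```text
time: 1.82
position: [0.4676, -0.1986, 0.4049]
tool_rot: [0.971, 0.238, 0.0, -0.0]
ft_force: [0.1, -1.4, -0.2]
grip_width: 0.087
grip_force: 0.0
```

```bash
cat >> h.py <<'E'
def wcloud():
    o=get_obs();c=camera("wrist");d=c["depth"];h,w=d.shape;f=h/2/np.tan(np.radians(c["fov_y"])/2)
    u,v=np.meshgrid(np.arange(w),np.arange(h));a=u-c["cx"];b=v-c["cy"];r=np.hypot(a,b)+1e-9;th=r/f
    t=np.tan(np.minimum(th,1.45));P=np.stack([a/r*t*d,-b/r*t*d,-d],-1)
    M=np.array(c["mount"]);P=P@M[:3,:3].T+M[:3,3]
    Rt=R.from_quat(o["tool_rot"]).as_matrix();W=P@Rt.T+o["position"];W[(d<=0)|(th>1.4)]=np.nan
    return c["pixels"],W,o
E
python3 - <<'E'
from h import *
p,W,o=wcloud();print(o["time"],o["position"]);np.savez("w1.npz",p=p,W=W)
for l in("plate","bed","mug"):
    for r in cut_out(l,"wrist")[:2]:
        Q=W[r["region"]];Q=Q[~np.isnan(Q[:,0])]
        print(l,round(r["confidence"],2),np.round(r["extent"]),len(Q),np.round(np.median(Q,0),3),np.round(np.percentile(Q,2,0),3),np.round(np.percentile(Q,98,0),3)); np.save(f"r_{l}.npy",r["region"])if r is not None else 0
cv2.imwrite("pics/c.png",p)
E
```

```text
1.825 [ 0.46764054 -0.19855652  0.4049316 ]
bed 0.72 [ 5. 36.  9. 48.] 365 [0.49  0.265 0.015] [0.456 0.228 0.001] [0.512 0.29  0.053]
mug 0.89 [ 4. 38.  8. 44.] 356 [0.49  0.265 0.015] [0.458 0.228 0.001] [0.512 0.289 0.053]
mug 0.45 [343. 206.  78. 117.] 7114 [ 0.485 -0.28   0.007] [ 0.404 -0.329  0.005] [ 0.548 -0.229  0.039]
```

View pics/c.png

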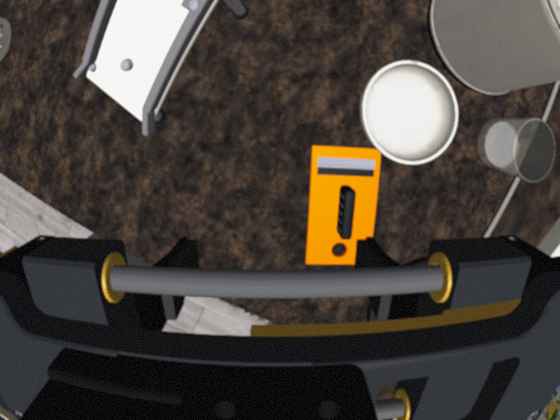

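The wrist view shows the plate with its blade at (345,165), rib at (346,212) and hole at (338,249). The pin is at (126,65) on the bed.

Run:
```python
from h import *
z=np.load("w1.npz");p=z["p"];W=z["W"]
b,g,r=[p[...,i].astype(int) for i in range(3)]
m=(r>180)&(g>90)&(g<190)&(b<80);m[:, :290]=0;m[:,400:]=0;m[:135]=0;m[262:]=0
Q=W[m];Q=Q[~np.isnan(Q[:,0])];Q=Q[Q[:,2]<.015];print("orange",len(Q),np.median(Q[:,2]),cv2.minAreaRect(Q[:,:2].astype(np.float32)))
q=np.percentile(Q,[1,99],0)
box=np.zeros(m.shape,bool);box[170:245,325:365]=1
B=W[box];B=B[B[:,2]>.03];print("rib",len(B),B.mean(0),np.median(B[:,2]),cv2.minAreaRect(B[:,:2].astype(np.float32)))
C=B[:,:2]-B[:,:2].mean(0);v=np.linalg.svd(C)[2][0];print("rib yaw",np.degrees(np.arctan2(v[1],v[0])))
t=W[200:260,270:300].reshape(-1,3);print("table z",np.nanmedian(t[:,2]))
# hole
print("hole px",W[249,338],"nose px",W[148,346])
# bed
w=(np.minimum(np.minimum(r,g),b)>200);w[:, :85]=0;w[:,215:]=0;w[130:]=0
S=W[w];S=S[~np.isnan(S[:,0])];k=np.ones(len(S),bool)
for i in range(8):
    c0=S[k].mean(0);n=np.linalg.svd(S[k]-c0,full_matrices=False)[2][2];n*=np.sign(n[2]);k=abs((S-c0)@n)<max(.0025,.01/(i+1))
print("bed",k.sum(),n,c0,np.degrees(np.arccos(n[2])),"yaw",np.degrees(np.arctan2(-n[1],-n[0])))
pb=np.zeros(m.shape,bool);pb[52:80,112:140]=1
h=(W-c0)@n
P=W[pb&(h>.006)&(h<.014)];print("pin",len(P),P.mean(0) if len(P) else 0,np.nanmax(h[pb]))
if len(P): f=P.mean(0);f=f-((f-c0)@n)*n;print("foot",f)
rl=(h>.012)&(h<.019);rl[150:]=0;rl[:,:70]=0;rl[:,230:]=0
X=W[rl];print("rails",len(X))
for yw in(-10.5,-11,-11.5,-12,-12.5):
    a=np.radians(yw);ex=np.array([np.cos(a),np.sin(a),0]);ex-=n*(ex@n);ex/=np.linalg.norm(ex);ey=np.cross(n,ex)
    u=(X-f)@ex;vv=(X-f)@ey;s=(u>-.02)&(u<.13);L=vv[s&(vv>.03)];Rr=vv[s&(vv<-.03)]
    print(yw,L.std(),Rr.std(),np.percentile(L,[2,50,98]),np.percentile(Rr,[2,50,98]),len(L),len(Rr))
```

```text
orange 5296 0.006650080223147392 ((0.4780822992324829, -0.2875966429710388), (0.14756475389003754, 0.08701560646295547), 26.093828201293945)
rib 659 [ 0.47821843 -0.28148904  0.05174555] 0.037951642636913085 ((0.48407772183418274, -0.2760968506336212), (0.08282800763845444, 0.0347881056368351), 51.989810943603516)
rib yaw -135.80273620534652
table z 0.0006715344644490362
hole px [ 0.42496188 -0.31184004  0.00099779] nose px [ 0.54160735 -0.25405092  0.00626568]
bed 6607 [-0.45898546  0.09749636  0.88307803] [0.53619062 0.00210605 0.06471699] 27.984077005435914 yaw -11.992354212628838
pin 81 [0.51688479 0.00561894 0.0637435 ] 0.010671269484071544
foot [0.52071453 0.00480544 0.05637516]
rails 2553
-10.5 0.003382310801606818 0.003987841335694495 [0.04387991 0.04823589 0.05533194] [-0.05710449 -0.05138929 -0.04157739] 563 1440
-11 0.003352174396745122 0.0039536200844699975 [0.04424506 0.04853323 0.05554167] [-0.05620708 -0.05085269 -0.04062708] 560 1445
-11.5 0.00332715200924248 0.003954449998566909 [0.04463771 0.04874129 0.0557011 ] [-0.05528863 -0.05034386 -0.03967439] 558 1452
-12 0.003318823895899528 0.003993295080764193 [0.04495115 0.04895814 0.05583864] [-0.05465376 -0.04984055 -0.03870621] 555 1456
-12.5 0.0033261031419365376 0.004067851504550463 [0.04506909 0.04920096 0.05611581] [-0.05437232 -0.04935235 -0.03772504] 551 1458
```

Request:
{"op": "step_arm", "data": {"rows": [[-0.01,0.045,0,0,0,-9],[-0.01,0.045,0,0,0,-9],[-0.01,0.045,0,0,0,-9],[-0.01,0.045,0,0,0,-9],[0,0,0,0,0,0],[0,0,0,0,0,0]]}}

```text
time: 2.78
position: [0.4265, -0.0234, 0.405]
tool_rot: [0.997, -0.078, 0.001, 0.0]
ft_force: [-0.4, 0.1, -0.9]
grip_width: 0.0872
grip_force: 0.0
```

Run:
```python
from h import *
z=np.load("w1.npz");W=z["W"]
B=W[170:245,325:365].reshape(-1,3);B=B[(B[:,2]>.033)&(B[:,2]<.042)&(B[:,0]<.52)];C=B[:,:2]-B[:,:2].mean(0);v=np.linalg.svd(C)[2][0]
print("rib",len(B),B.mean(0),np.degrees(np.arctan2(v[1],v[0])),cv2.minAreaRect(B[:,:2].astype(np.float32)))
p,W,o=wcloud();print(o["time"],o["position"],o["tool_rot"]);np.savez("w2.npz",p=p,W=W)
cv2.imwrite("pics/d.png",p)
```

```text
rib 577 [ 0.4767147  -0.28556158  0.03766246] -154.1892213073276 ((0.47587552666664124, -0.2866007387638092), (0.058972232043743134, 0.014229750260710716), 25.847047805786133)
2.775 [ 0.42649111 -0.02338832  0.4050262 ] [ 9.96956356e-01 -7.79574587e-02  6.84147464e-04  4.36035582e-04]
```

View pics/d.png

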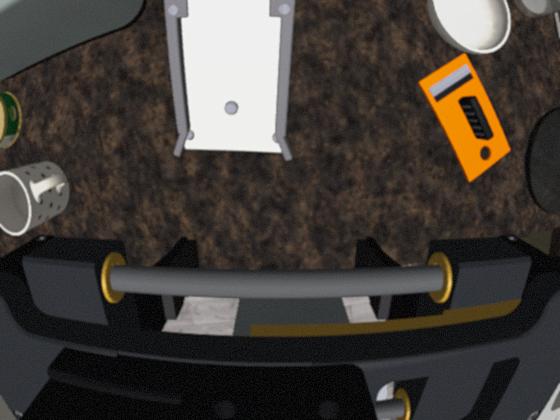

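This view shows the bed from above, with the pin at (231,107), the rails at about x=182 and x=284, and the plate at (466,118).

Run:
```python
from h import *
z=np.load("w2.npz");p=z["p"];W=z["W"]
b,g,r=[p[...,i].astype(int) for i in range(3)]
w=(np.minimum(np.minimum(r,g),b)>190);w[:,:180]=0;w[:,285:]=0;w[150:]=0
S=W[w];S=S[~np.isnan(S[:,0])];k=np.ones(len(S),bool)
for i in range(8):
    c0=S[k].mean(0);n=np.linalg.svd(S[k]-c0,full_matrices=False)[2][2];n*=np.sign(n[2]);k=abs((S-c0)@n)<max(.002,.01/(i+1))
print("bed",k.sum(),n,c0,np.degrees(np.arccos(n[2])),"yaw",np.degrees(np.arctan2(-n[1],-n[0])))
h=(W-c0)@n
pb=np.zeros(h.shape,bool);pb[94:120,218:245]=1
for lo in(.004,.007,.008):
    P=W[pb&(h>lo)&(h<.014)];f=P.mean(0);f=f-((f-c0)@n)*n;print("foot",lo,len(P),f)
X=W[:165,150:310].reshape(-1,3);hh=h[:165,150:310].ravel()
for yw in(-11,-11.5,-12,-12.5,-13):
    a=np.radians(yw);ex=np.array([np.cos(a),np.sin(a),0]);ex-=n*(ex@n);ex/=np.linalg.norm(ex);ey=np.cross(n,ex)
    u=(X-f)@ex;v=(X-f)@ey;out=[]
    for s in(1,-1):
        e=[]
        for a0 in np.arange(-.02,.085,.0075):
            q=(u>a0)&(u<a0+.0075)&(hh>.010)&(hh<.02)&(v*s>.03)&(v*s<.07)
            e.append([a0,np.percentile(v[q],50) if q.sum()>3 else np.nan])
        e=np.array(e);gk=~np.isnan(e[:,1]);c=np.polyfit(e[gk,0],e[gk,1],1);out+=[round(np.degrees(np.arctan(c[0])),2),round(e[gk,1].mean(),4)]
    print(yw,out,"mid",np.mean(out[1::2]))
q=(hh>-.003)&(hh<.003)&(abs(v)<.04);print("low edge u",np.percentile(u[q],[.5,1,2]))
B=W[85:150,445:505].reshape(-1,3);B=B[(B[:,2]>.033)&(B[:,2]<.042)];C=B[:,:2]-B[:,:2].mean(0);vv=np.linalg.svd(C)[2][0]
print("rib",len(B),np.median(B,0),np.degrees(np.arctan2(vv[1],vv[0])),cv2.minAreaRect(B[:,:2].astype(np.float32)))
```

```text
bed 13114 [-0.45884208  0.09737439  0.88316599] [ 5.48827613e-01 -6.41062019e-05  7.15330341e-02] 27.97333390036291 yaw -11.981419604973308
foot 0.004 133 [0.52097857 0.0054741  0.05645366]
foot 0.007 97 [0.52035021 0.00580566 0.05609064]
foot 0.008 77 [0.51995778 0.00581014 0.05588626]
-11 [np.float64(-1.04), np.float64(0.0483), np.float64(-1.05), np.float64(-0.0504)] mid -0.0010499999999999989
-11.5 [np.float64(-0.47), np.float64(0.0487), np.float64(-0.5), np.float64(-0.0501)] mid -0.0006999999999999992
-12 [np.float64(0.15), np.float64(0.049), np.float64(0.01), np.float64(-0.0497)] mid -0.0003499999999999996
-12.5 [np.float64(0.65), np.float64(0.0493), np.float64(0.58), np.float64(-0.0494)] mid -5.000000000000143e-05
-13 [np.float64(1.28), np.float64(0.0497), np.float64(1.11), np.float64(-0.049)] mid 0.0003499999999999996
low edge u [-0.05299382 -0.05188603 -0.04951456]
rib 457 [ 0.47695824 -0.28432111  0.03797478] -154.39475170955149 ((0.47618067264556885, -0.28583765029907227), (0.05941464379429817, 0.014393908903002739), 25.060514450073242)
```

Request:
{"op": "step_arm", "data": {"rows": [[0.008,-0.044,0,0,0,5.8],[0.008,-0.044,0,0,0,5.8],[0.008,-0.044,0,0,0,5.8],[0.008,-0.044,0,0,0,5.8],[0.008,-0.044,0,0,0,5.8],[0.0095,-0.0426,0,0,0,5.8],[0,0,-0.05,0,0,0],[0,0,-0.05,0,0,0],[0,0,0,0,0,0]]}}

```text
time: 3.95
position: [0.4739, -0.2856, 0.3011]
tool_rot: [0.975, 0.223, -0.003, -0.004]
ft_force: [0.6, -0.0, 0.2]
grip_width: 0.0873
grip_force: 0.0
```

Run:
```python
from h import *
p,W,o=wcloud();print(o["time"],o["position"],np.degrees(R.from_quat(o["tool_rot"]).as_rotvec()),R.from_quat(o["tool_rot"]).as_matrix().round(4))
B=W.reshape(-1,3);B=B[(B[:,2]>.034)&(B[:,2]<.042)&(abs(B[:,0]-.476)<.05)&(abs(B[:,1]+.286)<.05)];C=B[:,:2]-B[:,:2].mean(0);vv=np.linalg.svd(C,full_matrices=False)[2][0]
print("rib",len(B),np.median(B,0),np.degrees(np.arctan2(vv[1],vv[0])),cv2.minAreaRect(B[:,:2].astype(np.float32)))
```

```text
3.95 [ 0.47392241 -0.28564864  0.30112619] [-175.04861891  -40.01291534    0.4889316 ] [[ 0.9007  0.4344 -0.007 ]
 [ 0.4345 -0.9007  0.0062]
 [-0.0036 -0.0086 -1.    ]]
rib 1261 [ 0.47858737 -0.28602186  0.03811205] -153.82516237731454 ((0.47645553946495056, -0.2870197892189026), (0.06046805530786514, 0.013914372771978378), 25.468158721923828)
```

Request:
{"op": "step_arm", "data": {"rows": [[0.001,-0.0005,-0.04,0,0,0],[0.001,0,-0.04,0,0,0],[0,0,-0.03,0,0,0],[0,0,0,0,0,0]]}}

```text
time: 4.5
position: [0.478, -0.286, 0.1951]
tool_rot: [0.975, 0.224, 0.0, 0.0]
ft_force: [-0.4, -0.2, -0.2]
grip_width: 0.0872
grip_force: 0.0
```

Request:
{"op": "step_arm", "data": {"rows": [[0,0,0,0,0,0],[0,0,0,0,0,0],[0,0,0,0,0,0],[0,0,0,0,0,0],[0,0,0,0,0,0],[0,0,0,0,0,0]], "jaw": 0, "squeeze": 40}}

```text
time: 5.25
position: [0.4776, -0.2851, 0.1947]
tool_rot: [0.975, 0.224, -0.0, -0.0]
ft_force: [-0.6, -0.2, 0.5]
grip_width: 0.0347
grip_force: 0.0
```

Request:
{"op": "step_arm", "data": {"rows": [[0,0,0,0,0,0],[0,0,0,0,0,0],[0,0,0,0,0,0],[0,0,0,0,0,0],[0,0,0,0,0,0]]}}

```text
time: 5.88
position: [0.4776, -0.2852, 0.1946]
tool_rot: [0.975, 0.224, -0.0, -0.0]
ft_force: [0.6, 0.1, -0.3]
grip_width: 0.0138
grip_force: 40.0
```

Request:
{"op": "step_arm", "data": {"rows": [[0,0,0.04,0,0,0],[0,0,0.04,0,0,0],[0,0,0.04,0,0,0],[0,0,0.04,0,0,0],[0,0,0,0,0,0]]}}

```text
time: 6.5
position: [0.4783, -0.2856, 0.3577]
tool_rot: [0.975, 0.224, 0.002, 0.003]
ft_force: [0.0, 0.1, -2.6]
grip_width: 0.0136
grip_force: 40.0
```

Run:
```python
from h import *
p,W,o=wcloud();M=R.from_quat(o["tool_rot"]).as_matrix();print(o["time"],o["position"],o["grip_width"],o["grip_force"],M.round(4))
b,g,r=[p[...,i].astype(int) for i in range(3)]
m=(r>170)&(g>80)&(g<190)&(b<90)
T=(W-o["position"])@M
Q=T[m];Q=Q[~np.isnan(Q[:,0])];Q=Q[(abs(Q[:,0])<.12)&(abs(Q[:,1])<.07)&(Q[:,2]>.14)&(Q[:,2]<.24)]
print(len(Q),np.median(Q,0));print(cv2.minAreaRect(Q[:,:2].astype(np.float32)),np.percentile(Q,[1,99],0))
c0=Q.mean(0)
A=np.c_[Q[:,:2],np.ones(len(Q))];print("z=ax+by+c",np.linalg.lstsq(A,Q[:,2],rcond=None)[0])
cv2.imwrite("pics/e.png",p)
```

```text
6.5 [ 0.47826751 -0.28561199  0.35771837] 0.013551941873072763 39.999905079603195 [[ 0.8995  0.4368  0.0053]
 [ 0.4369 -0.8995 -0.0048]
 [ 0.0027  0.0066 -1.    ]]
12875 [0.03270229 0.00099019 0.18797686]
((0.010470788925886154, 0.0009385831654071808), (0.12414323538541794, 0.0848839059472084), 0.20309831202030182) [[-0.00184714 -0.04034335  0.18629034]
 [ 0.07214863  0.04241491  0.18941123]]
z=ax+by+c [0.00367102 0.0006032  0.18774636]
```

View pics/e.png

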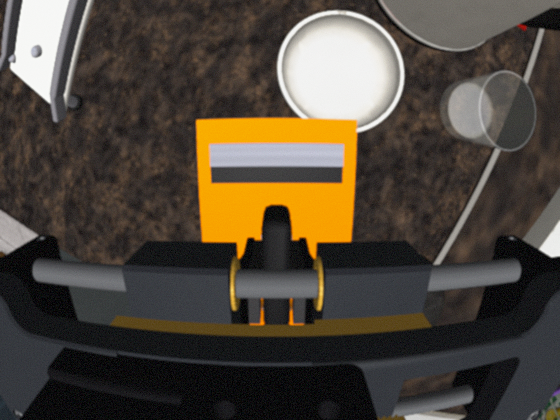

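The plate is held square at 13.6 mm opening, its nose 72 mm ahead along tool x. Beyond it, the bowl is clear. Next I'll plan the waypoints in the bed frame.

```bash
cat >> h.py <<'E'
O=np.array([.520,.0053,.0553]);Rb=(R.from_euler('z',-12,degrees=True)*R.from_euler('y',-28,degrees=True))
F=R.from_matrix(np.diag([1.,-1,-1]));PT=np.array([.0725,.001,.1943]) # nose in tool
def tgt(xn,zn,d,y=0.):
    Rt=Rb*R.from_euler('y',d,degrees=True)*F
    return O+Rb.apply([xn,y,zn])-Rt.apply(PT),Rt
def now(o=None):
    o=o or get_obs();Rt=R.from_quat(o["tool_rot"]);n=np.array(o["position"])+Rt.apply(PT);b=Rb.inv().apply(n-O)
    e=(Rb.inv()*Rt*F.inv()).as_euler('ZYX',degrees=True)
    return b*1000,e
def plan(wps):
    o=get_obs();p=np.array(o["position"]);r=R.from_quat(o["tool_rot"])
    print("t",o["time"],"nose mm",now(o)[0].round(1),"yaw,d,roll",now(o)[1].round(2),"F",np.round(o["ft_force"],1))
    for w in wps:
        P,Q=tgt(*w);print(w,"d",(P-p).round(4),"rot",np.degrees((Q*r.inv()).as_rotvec()).round(2),"TCP",P.round(3));p,r=P,Q
E
python3 - <<'E'
from h import *
plan([(-.08,.035,18),(-.06,.016,17),(.015,.013,16),(.045,.004,14),(.085,.003,9.5),(.12,.001,6),(.13,.001,5),(.13,.001,0)])
E
```

```text
t 6.55 nose mm [ 117.9 -249.3   57.5] yaw,d,roll [41.39 21.7  17.96] F [ 0.1  1.  -3.1]
(-0.08, 0.035, 18) d [-0.1454  0.3313 -0.1283] rot [  1.35 -10.04 -37.79] TCP [0.332 0.046 0.227]
(-0.06, 0.016, 17) d [ 0.023  -0.0049 -0.0092] rot [-0.21 -0.98  0.  ] TCP [0.355 0.041 0.218]
(0.015, 0.013, 16) d [ 0.0631 -0.0134  0.0306] rot [-0.21 -0.98  0.  ] TCP [0.418 0.028 0.249]
(0.045, 0.004, 14) d [ 0.0241 -0.0051  0.0021] rot [-0.42 -1.96 -0.  ] TCP [0.442 0.023 0.251]
(0.085, 0.003, 9.5) d [ 0.0222 -0.0047  0.0082] rot [-0.94 -4.4   0.  ] TCP [0.465 0.018 0.259]
(0.12, 0.001, 6) d [ 0.0218 -0.0046  0.0064] rot [-0.73 -3.42 -0.  ] TCP [0.486 0.013 0.266]
(0.13, 0.001, 5) d [ 0.006  -0.0013  0.0022] rot [-0.21 -0.98  0.  ] TCP [0.492 0.012 0.268]
(0.13, 0.001, 0) d [-0.0123  0.0026 -0.013 ] rot [-1.04 -4.89 -0.  ] TCP [0.48  0.015 0.255]
```

Run:
```python
from h import *
plan([(-.01,.06,16),(-.01,.03,16)])
```

```text
t 6.55 nose mm [ 117.9 -249.3   57.5] yaw,d,roll [41.39 21.7  17.96] F [ 0.1  1.  -3.1]
(-0.01, 0.06, 16) d [-0.1025  0.3222 -0.0771] rot [  1.6  -12.06 -37.75] TCP [0.375 0.037 0.279]
(-0.01, 0.03, 16) d [ 0.0138 -0.0029 -0.0265] rot [0. 0. 0.] TCP [0.389 0.034 0.252]
```

Request:
{"op": "step_arm", "data": {"rows": [[-0.0128,0.0403,0,0.2,-1.5,-4.72],[-0.0128,0.0403,0,0.2,-1.5,-4.72],[-0.0128,0.0403,0,0.2,-1.5,-4.72],[-0.0128,0.0403,0,0.2,-1.5,-4.72],[-0.0128,0.0403,0,0.2,-1.5,-4.72],[-0.0128,0.0403,-0.02,0.2,-1.5,-4.72],[-0.0128,0.0403,-0.02,0.2,-1.5,-4.72],[-0.0128,0.0403,-0.02,0.2,-1.5,-4.72],[0,0,-0.017,0,0,0],[0,0,0,0,0,0],[0,0,0,0,0,0]]}}

```text
time: 7.92
position: [0.3754, 0.0369, 0.2775]
tool_rot: [0.989, -0.104, 0.103, 0.01]
ft_force: [0.2, 0.0, -2.2]
grip_width: 0.0138
grip_force: 40.0
```

Run:
```python
from h import *
plan([(-.01,.03,16)])
p,W,o=wcloud();np.savez("w3.npz",p=p,W=W);cv2.imwrite("pics/f.png",p)
```

```text
t 7.925 nose mm [-10.9   0.2  58.9] yaw,d,roll [-0.06 16.18  0.11] F [ 0.2  0.  -2.2]
(-0.01, 0.03, 16) d [ 0.0135 -0.0028 -0.0254] rot [-0.17 -0.15  0.03] TCP [0.389 0.034 0.252]
```

View pics/f.png

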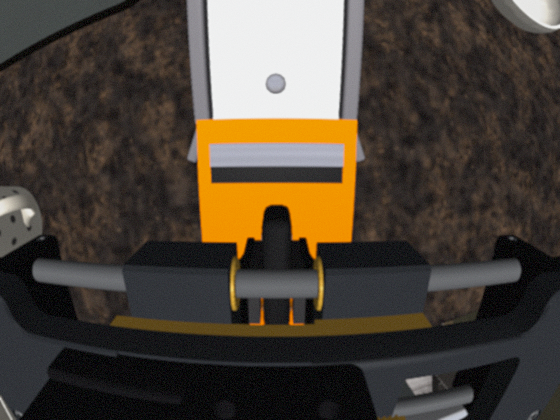

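The plate's nose edge (row 120, columns 197 to 357) is in line with the track, with the pin at (275,83). I'll check the offsets in the bed frame.

Run:
```python
from h import *
z=np.load("w3.npz");p=z["p"];W=z["W"];B=Rb.inv().apply((W-O).reshape(-1,3)).reshape(W.shape)*1000
b,g,r=[p[...,i].astype(int) for i in range(3)]
m=(r>170)&(g>80)&(g<190)&(b<90);m[:100]=0
Q=B[m];Q=Q[Q[:,2]>40];print("nose x",np.nanpercentile(Q[:,0],[99,99.8]))
for lo in(-70,-55,-40,-25):
    s=(Q[:,0]>lo)&(Q[:,0]<lo+12);y=Q[s,1];print("plate",lo,np.percentile(y,[.5,99.5]),np.percentile(y,[.5,99.5]).mean(),Q[s,2].mean())
X=B.reshape(-1,3);X=X[~np.isnan(X[:,0])]
s=(abs(X[:,0])<15)&(abs(X[:,1])<15)&(X[:,2]>7)&(X[:,2]<13);print("pin",s.sum(),X[s].mean(0))
for lo in(0,20,40,60):
    for sg in(1,-1):
        k=(X[:,0]>lo)&(X[:,0]<lo+15)&(X[:,2]>12)&(X[:,2]<20)&(X[:,1]*sg>35)&(X[:,1]*sg<60);print("rail",lo,sg,k.sum(),np.percentile(X[k,1],[3,50,97]).round(1),X[k,2].mean().round(1))
s=(abs(X[:,1])<35)&(X[:,0]>20)&(X[:,0]<85)&(abs(X[:,2])<6);print("bed z",np.median(X[s,2]))
```

```text
nose x [-8.69023742 -8.31674789]
plate -70 [-41.32259706  41.84895368] 0.26317830772059736 80.89248961524173
plate -55 [-41.29551581  41.65287363] 0.17867890618318683 76.48711017308572
plate -40 [-41.91870689  41.74903631] -0.08483528952909936 72.31286914925577
plate -25 [-41.53852376  41.54685858] 0.0041674089229886135 73.44418965707116
pin 274 [0.28747679 1.14855873 9.03253506]
rail 0 1 379 [45.2 49.9 55.4] 16.2
rail 0 -1 380 [-54.  -48.5 -43.6] 16.3
rail 20 1 397 [45.3 49.9 55.4] 16.2
rail 20 -1 397 [-54.2 -48.4 -43.7] 16.3
rail 40 1 400 [45.1 49.9 55.4] 16.2
rail 40 -1 404 [-54.  -48.5 -43.8] 16.2Traceback (most recent call last):
  File "<stdin>", line 12, in <module>
    return _quantile_unchecked(
        a, q, axis, out, overwrite_input, method, keepdims, weights)
    return _ureduce(a,
                    func=_quantile_ureduce_func,
    ...<5 lines>...
                    overwrite_input=overwrite_input,
                    method=method)
    r = func(a, **kwargs)
    result = _quantile(arr,
                       quantiles=q,
    ...<2 lines>...
                       out=out,
                       weights=wgt)
    slices_having_nans = np.isnan(arr[-1, ...])
                                  ~~~^^^^^^^^^
IndexError: index -1 is out of bounds for axis 0 with size 0
```

```bash
cat >> h.py <<'E'
O=O+Rb.apply([0,.0008,0])
E
python3 - <<'E'
from h import *
plan([(-.01,.03,16),(.03,.014,16),(.05,.004,14),(.08,.003,10)])
E
```

```text
t 7.975 nose mm [-10.3  -0.7  59.1] yaw,d,roll [-0.07 16.11  0.1 ] F [-0.2 -0.4 -2.3]
(-0.01, 0.03, 16) d [ 0.0135 -0.0018 -0.0257] rot [-0.15 -0.08  0.04] TCP [0.389 0.035 0.252]
(0.03, 0.014, 16) d [ 0.0419 -0.0089  0.0047] rot [0. 0. 0.] TCP [0.431 0.026 0.257]
(0.05, 0.004, 14) d [ 0.016  -0.0034 -0.0034] rot [-0.42 -1.96 -0.  ] TCP [0.447 0.023 0.253]
(0.08, 0.003, 10) d [ 0.015  -0.0032  0.0046] rot [-0.83 -3.91  0.  ] TCP [0.462 0.019 0.258]
```

Request:
{"op": "step_arm", "data": {"rows": [[0.0068,-0.0009,-0.013,0,0,0],[0.0068,-0.0009,-0.013,0,0,0],[0.014,-0.003,0.0016,0,0,0],[0.014,-0.003,0.0016,0,0,0],[0.014,-0.003,0.0016,0,0,0],[0,0,0,0,0,0],[0.008,-0.0017,-0.0017,-0.2,-1,0],[0.008,-0.0017,-0.0017,-0.2,-1,0],[0,0,0,0,0,0],[0,0,0,0,0,0]]}}

```text
time: 9.22
position: [0.4465, 0.0231, 0.2529]
tool_rot: [0.987, -0.104, 0.12, 0.011]
ft_force: [0.2, 0.2, -2.3]
grip_width: 0.0138
grip_force: 40.0
```

Run:
```python
from h import *
plan([(.05,.004,14),(.08,.003,10),(.105,.002,7),(.12,.001,6)])
p,W,o=wcloud();cv2.imwrite("pics/g.png",p)
B=Rb.inv().apply((W-O).reshape(-1,3)).reshape(W.shape)*1000
b,g,r=[p[...,i].astype(int) for i in range(3)]
m=(r>170)&(g>80)&(g<190)&(b<90);m[:60]=0;m[230:]=0
Q=B[m];Q=Q[~np.isnan(Q[:,0])]
for lo in(0,15,30):
    s=(Q[:,0]>lo)&(Q[:,0]<lo+12);print(lo,np.percentile(Q[s,1],[.5,99.5]),Q[s,2].mean())
print("nose x",np.percentile(Q[:,0],99.5))
```

```text
t 9.225 nose mm [48.8  0.9  3.9] yaw,d,roll [-0.02 14.15  0.15] F [ 0.2  0.2 -2.3]
(0.05, 0.004, 14) d [ 0.0005 -0.0005  0.0004] rot [-0.18 -0.11 -0.02] TCP [0.447 0.023 0.253]
(0.08, 0.003, 10) d [ 0.015  -0.0032  0.0046] rot [-0.83 -3.91  0.  ] TCP [0.462 0.019 0.258]
(0.105, 0.002, 7) d [ 0.0139 -0.003   0.0039] rot [-0.62 -2.93 -0.  ] TCP [0.476 0.017 0.262]
(0.12, 0.001, 6) d [ 0.0108 -0.0023  0.0037] rot [-0.21 -0.98 -0.  ] TCP [0.487 0.014 0.266]
0 [-41.20190334  42.46668405] 21.01692006309364
15 [-41.17785969  44.25522967] 17.936755743334867
30 [-41.11628487  42.62977471] 12.819159069747757
nose x 50.74396513013663
```

View pics/g.png

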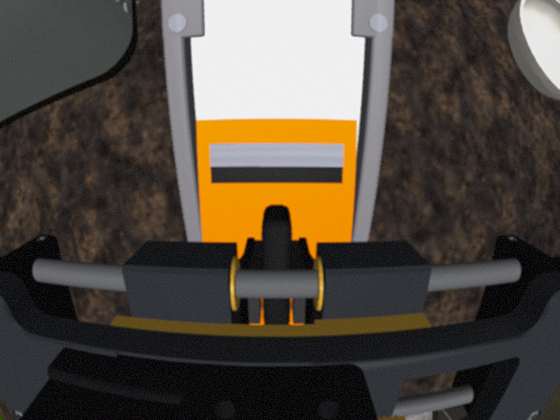

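The nose edge (row 120, columns 197 to 357) is inside the rails with no contact, about 0.7 mm left of centre. The lips start at row 37. I'm advancing with a small shift to the right.

Request:
{"op": "step_arm", "data": {"rows": [[0.0052,-0.0022,0.0017,-0.3,-1.3,0],[0.0052,-0.0015,0.0017,-0.3,-1.3,0],[0.0052,-0.0011,0.0016,-0.3,-1.3,0],[0,0,0,0,0,0],[0.0047,-0.001,0.0013,-0.25,-1,0],[0.0047,-0.001,0.0013,-0.25,-1,0],[0.0047,-0.001,0.0013,-0.25,-1,0],[0,0,0,0,0,0],[0,0,0,0,0,0]]}}

```text
time: 10.4
position: [0.4763, 0.0153, 0.262]
tool_rot: [0.978, -0.103, 0.181, 0.019]
ft_force: [-0.8, 0.3, -1.7]
grip_width: 0.0134
grip_force: 40.0
```

Run:
```python
from h import *
plan([(.105,.002,7),(.12,.001,6),(.127,.001,5.2)])
p,W,o=wcloud()
B=Rb.inv().apply((W-O).reshape(-1,3)).reshape(W.shape)*1000
b,g,r=[p[...,i].astype(int) for i in range(3)]
m=(r>170)&(g>80)&(g<190)&(b<90);m[:60]=0;m[230:]=0
Q=B[m];Q=Q[~np.isnan(Q[:,0])]
for lo in(55,70,85,97):
    s=(Q[:,0]>lo)&(Q[:,0]<lo+8);print(lo,np.percentile(Q[s,1],[.5,99.5]),Q[s,2].mean())
print("nose x",np.percentile(Q[:,0],99.5))
```

```text
t 10.4 nose mm [105.7  -1.1   1.8] yaw,d,roll [ 0.03  7.02 -0.01] F [-0.8  0.3 -1.7]
(0.105, 0.002, 7) d [-0.0005  0.0013 -0.0002] rot [ 0.02 -0.03 -0.02] TCP [0.476 0.017 0.262]
(0.12, 0.001, 6) d [ 0.0108 -0.0023  0.0037] rot [-0.21 -0.98 -0.  ] TCP [0.487 0.014 0.266]
(0.127, 0.001, 5.2) d [ 0.004  -0.0008  0.0013] rot [-0.17 -0.78  0.  ] TCP [0.491 0.013 0.267]
55 [-44.2410519   39.49056444] 13.770802596444314
70 [-43.34434682  39.61329006] 12.07615878606952
85 [-44.42499071  40.00781403] 10.022762112613677
97 [-35.18911751  35.36325975] 8.61425332647682
nose x 106.82168470569295
```

Request:
{"op": "step_arm", "data": {"rows": [[0.0002,0.0012,0,0,0,0],[0.0036,-0.0008,0.0012,-0.1,-0.3,0],[0.0036,-0.0008,0.0012,-0.1,-0.3,0],[0.0036,-0.0008,0.0012,0,-0.3,0],[0.004,-0.0008,0.0013,-0.2,-0.8,0],[0,0,0,0,0,0],[0,0,0,0,0,0]]}}

```text
time: 11.32
position: [0.4914, 0.0133, 0.2669]
tool_rot: [0.975, -0.102, 0.196, 0.021]
ft_force: [-0.1, 0.4, -3.2]
grip_width: 0.014
grip_force: 40.0
```

Run:
```python
from h import *
plan([(.13,.001,5),(.13,.0005,3),(.13,.0,1.5)])
```

```text
t 11.325 nose mm [127.5  -0.    0.6] yaw,d,roll [ 0.05  5.27 -0.04] F [-0.1  0.4 -3.2]
(0.13, 0.001, 5) d [ 0.0013 -0.0003  0.0009] rot [ 0.   -0.28 -0.02] TCP [0.493 0.013 0.268]
(0.13, 0.0005, 3) d [-0.0048  0.001  -0.0055] rot [-0.42 -1.96 -0.  ] TCP [0.488 0.014 0.262]
(0.13, 0.0, 1.5) d [-0.0034  0.0007 -0.0044] rot [-0.31 -1.47  0.  ] TCP [0.484 0.015 0.258]
```

Request:
{"op": "step_arm", "data": {"rows": [[0.0013,-0.0003,0.0008,0,-0.3,0],[0,0,0,0,0,0],[-0.0024,0.0005,-0.0027,-0.2,-1,0],[-0.0024,0.0005,-0.0027,-0.2,-1,0],[0,0,0,0,0,0],[0,0,0,0,0,0]]}}

```text
time: 12.08
position: [0.4879, 0.014, 0.2623]
tool_rot: [0.971, -0.102, 0.216, 0.022]
ft_force: [0.1, -0.2, -2.3]
grip_width: 0.0137
grip_force: 40.0
```

Run:
```python
from h import *
o=get_obs();print(o["moment"])
plan([(.13,.0005,3),(.13,.0,1.5),(.13,0,0)])
```

```text
[ 0.06795167  0.41476152 -0.00597785]
t 12.075 nose mm [1.304e+02 1.000e-01 6.000e-01] yaw,d,roll [0.01 2.92 0.03] F [ 0.1 -0.2 -2.3]
(0.13, 0.0005, 3) d [-0.0001  0.     -0.    ] rot [-0.01  0.08 -0.03] TCP [0.488 0.014 0.262]
(0.13, 0.0, 1.5) d [-0.0034  0.0007 -0.0044] rot [-0.31 -1.47  0.  ] TCP [0.484 0.015 0.258]
(0.13, 0, 0) d [-0.0036  0.0008 -0.004 ] rot [-0.31 -1.47  0.  ] TCP [0.481 0.015 0.254]
```

No contact force at a 3° tilt, so the hole is over the pin. I'll lower it the rest of the way.

Request:
{"op": "step_arm", "data": {"rows": [[-0.0017,0.0003,-0.0022,-0.2,-0.7,0],[-0.0017,0.0003,-0.0022,-0.1,-0.7,0],[0,0,0,0,0,0],[-0.0018,0.0004,-0.002,-0.2,-0.8,0],[-0.0018,0.0004,-0.002,-0.1,-0.7,0],[0,0,0,0,0,0],[0,0,0,0,0,0]]}}

```text
time: 12.95
position: [0.4811, 0.0145, 0.2546]
tool_rot: [0.965, -0.101, 0.24, 0.024]
ft_force: [-1.7, 2.4, 1.1]
grip_width: 0.0138
grip_force: 40.0
```

Run:
```python
from h import *
o=get_obs();print(o["moment"])
plan([(.13,-.001,0)])
```

```text
[0.23549396 0.42523373 0.19796906]
t 12.95 nose mm [130.6  -0.3   0.4] yaw,d,roll [0.03 0.03 0.17] F [-1.7  2.4  1.1]
(0.13, -0.001, 0) d [ 0.0002  0.0009 -0.0016] rot [-0.14 -0.   -0.11] TCP [0.481 0.015 0.253]
```

Request:
{"op": "step_arm", "data": {"rows": [[0.0004,0,-0.0008,0,0,0],[0.0003,0,-0.0006,0,0,0],[0,0,0,0,0,0],[0,0,0,0,0,0]]}}

```text
time: 13.45
position: [0.4811, 0.0145, 0.2546]
tool_rot: [0.965, -0.101, 0.24, 0.024]
ft_force: [-8.5, 1.6, 13.0]
grip_width: 0.0141
grip_force: 40.0
```

Request:
{"op": "step_arm", "data": {"rows": [[0,0,0,0,0,0],[0,0,0,0,0,0],[0,0,0,0,0,0],[0,0,0,0,0,0]], "jaw": 0.035}}

```text
time: 13.95
position: [0.4826, 0.0141, 0.2534]
tool_rot: [0.965, -0.101, 0.24, 0.024]
ft_force: [-1.1, 0.9, 0.1]
grip_width: 0.0343
grip_force: 0.0
```

Request:
{"op": "step_arm", "data": {"rows": [[-0.0092,0.002,0.0177,0,0,0],[-0.0092,0.002,0.0177,0,0,0],[-0.0138,0.003,0.0265,0,0,0],[-0.0138,0.003,0.0265,0,0,0],[0,0,0,0,0,0],[0,0,0,0,0,0]]}}

```text
time: 14.7
position: [0.4366, 0.0241, 0.3417]
tool_rot: [0.965, -0.101, 0.241, 0.024]
ft_force: [-0.4, 0.5, 0.1]
grip_width: 0.0345
grip_force: 0.0
```

Run:
```python
from h import *
plan([])
p,W,o=wcloud();np.savez("w4.npz",p=p,W=W);cv2.imwrite("pics/i.png",p)
B=Rb.inv().apply((W-O).reshape(-1,3)).reshape(W.shape)*1000
b,g,r=[p[...,i].astype(int) for i in range(3)]
m=(r>170)&(g>80)&(g<190)&(b<90)
Q=B[m];Q=Q[~np.isnan(Q[:,0])];Q=Q[abs(Q[:,2])<25]
for lo in range(-20,130,12):
    s=(Q[:,0]>lo)&(Q[:,0]<lo+12)
    if s.sum()>20:print(lo,s.sum(),np.percentile(Q[s,1],[.5,99.5]).round(1),np.median(Q[s,2]).round(2))
print("nose x",np.percentile(Q[:,0],99.8))
c=camera("top");W=cloud(c);r=cut_out("plate","top")
cv2.imwrite("pics/j.png",cv2.resize(c["pixels"][140:250,240:340],None,fx=5,fy=5,interpolation=cv2.INTER_CUBIC))
```

```text
t 14.7 nose mm [ 1.314e+02 -1.000e-01  9.860e+01] yaw,d,roll [-0.    0.03  0.17] F [-0.4  0.5  0.1]
-8 53 [-27.9  28.6] 6.59
4 49 [-28.2  28.7] 6.64
16 75 [-29.2  28.8] 6.47
28 69 [-40.6  39.5] 6.55
40 32 [-9.4  8. ] 6.65
52 26 [-9.2  7.9] 6.33
64 23 [-9.2  7.8] 6.6
76 52 [-8.8  7.7] 9.54
88 159 [-34.5  35. ] 6.98
nose x 129.29019590893333
```

View pics/i.png

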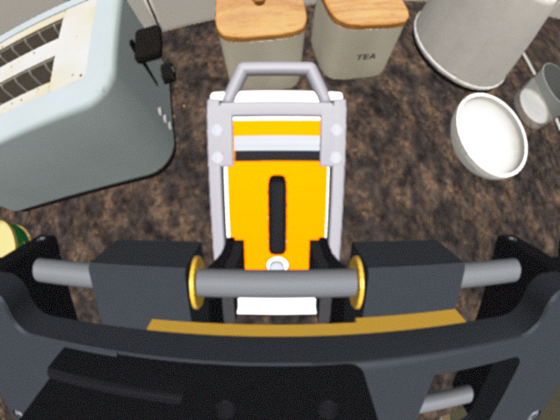

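The plate lies flat: its top is 6.5 mm above the bed along its length. The nose is under the lips at (278,118), and the pin shows in the hole at (277,266). The gripper is clear, so I'm handing in.

```bash
python3 -c "
from rig import hand_in
print(hand_in())"
```

```text
the job is handed in; nothing more can be done
None
```

The orange plate is in the mandoline: it lies flat under the lips with its hole down over the pin, it is released, and the arm is clear. I never moved the mug, bowl or tin, and handed in at about 15 s; `hand_in()` returned no verdict, so the result is from my own measurements.

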